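# Raise the test box's heavy lid with its lever

### The arm

A 6-joint arm with a two-finger parallel gripper is mounted at the origin on the work surface. World frame = base frame: x ahead of the robot, y to its left, z up, the work surface at z = 0. Lengths are in m, angles in rad, forces in N, time in s.
With the tool pointing down it reaches from about 0.4 to 0.825 m from the base axis. Payload 7 kg.
Tool frame: the origin (TCP) lies at the very end of the fingers, on their centre line; the grasp point (between the pads) lies 19 mm behind it; z points along the fingers, y is the line along which they close (so a half turn about z gives the same grasp; the last joint's range is limited). The gripper opens to 88 mm and grips with 3 to 60 N. Pads are 19 mm wide; open, the fingers measure 130 mm over their backs; the gripper's body (78 mm by 193 mm) begins 47 mm behind the grasp point.
Start: joints at [1.391, 0.359, 0.012, 0, -1.224, -0.288], TCP at [0.304, 0.602, 0.227] pointing down, gripper open.
Joint ranges: [-3.07, 3.07], [-1.43, 2.12], [-1.02, 1.25], [-3.03, 1.67], [-3.05, -0], [-3.03, 3.03]. Speed limits (rad/s): [2.39, 2.39, 3.01, 3.14, 3.14, 3.14].

### API

Orientations are given as [roll, pitch, yaw] about the fixed x, y, z axes, in that order (R = Rz(yaw) Ry(pitch) Rx(roll)).
In Python, from bench import monitor, optics, ticket gives the robot as it stands.
- The arm moves only by the tool servo_tool, never from a script. Its argument "moves" is a list of rows, each an object with "jaw": the finger opening in m, from 0 to 0.0876; "travel": the shift along the tool's x, y, z in m, a list of three; "turn": the turn about the tool's z in degrees. A call has 1 to 20 rows; each row is the pose to reach, as a shift and turn from the pose commanded when the call began, along the tool's axes at that moment; what a row does not reach only later rows make up. A row lasts 1/8 s, in which the tool goes at most 62.5 mm and 10.7 degrees, less where a joint would pass 70% of its speed; a pose out of reach is approached as far as the arm can. A call with a gripper value outside its range is refused whole. The fingers move at their own pace and stop on an object; "newtons" is the grip in N (left out, the last holds). Time passes only in rows, so rows that repeat a pose let the fingers close. It gives the time, the measured TCP pose, the force, the opening and the grip force at its end, in the units of the state.
- monitor.sense(): the state, without advancing time (a new reading comes with each control period).
- optics.camera(name): name is "scene" or "top" or "wrist"; returns a dict with "img" (400x640x3 uint8, blue, green, red), "depth" (400x640 float32, m along the optical axis (not along the pixel's ray), 0 where there is no reading), "fov_y" (degrees; the focal length in pixels is half the picture's height over the tangent of half this angle, whatever the lens; pixels are square), "cx", "cy" (the principal point, pixels), "R" (3x3) and "t" (3): a world point X has camera coordinates R X + t; the wrist camera has in their place "hand_eye" (4x4, takes a point from camera to tool coordinates, whose origin is the TCP and whose axes are the flange's). Camera axes: x right, y down, z forward; pixel columns grow to the right and rows downward; lengths in m; the calibration is good to about 2 mm. A picture is of the moment at which its call begins: read the wrist's pose just before it.
- ticket.sign_off(): hands the job in; it is judged then, once.
The state is a dict: "clock": time; "qpos": joint angles; "qvel": joint speeds; "joint_torque": joint torques, N m; "position": TCP position; "tcp_rot": TCP orientation; "ft_force": force on the tool from outside, world axes, zero at the start; "torque": the same for the moment, N m; "grip_width": opening from 0.0 (shut) to 1.0 (fully open); "grasp_force": force on a finger pad.
Only numpy, scipy, OpenCV 4.12 (cv2) and the standard library are available. Lean on these libraries where they do the work, as an engineer would, in place of code of your own. Each camera call takes 0.05 s, during which the arm holds its last target. There are 200 camera calls.

### The job

Push the red safety stop by its tab all the way out from under the lever, then press the lever's yellow long end right down onto the rubber bumper, so that the heavy steel lid of the test box is raised, and finish while still holding it down. The lever stays in its cradle; do not touch the lid itself, and leave the other things on the table where they are.

Things in the scene. Friction and masses are not known exactly. Their poses are not given: they have to be found in the camera images.
- base: Grey base plate (430 x 240 x 8 mm) of a test box, fixed. Origin on the table straight below the lever's pivot (pivot height 75 mm); x from the lever's long end towards the box, y left, z up. In mm in this frame: white box x 86 to 252, walls to z 84; rubber bumper, 20 across, top z 39, at (-137, 0) under the long arm; blue cradle posts x -25 to 25, y +-15 to +-33, up to z 95.
- lever: Loose steel lever; its cross pin (the origin) lies in open slots of the cradle. Axes as the base's at the start, when the long arm (24 wide, 10 thick, 215 mm long) rises towards base -x at 0.40 rad; the short arm (70 mm) is under the lid's edge. Down on the bumper it has turned 0.62 rad and the arm points 0.22 rad below level. Takes 3 to 6 N at the pad; falls back if let go.
- lever_pad (a point): Centre of the top face of the yellow press pad (50 x 40 mm, 190 mm from the pivot) at the lever's long end; at the start about 160 mm above the table, fully pressed about 45 mm; it swings on an arc about the pivot.
- flap: Heavy steel lid of the test box (215 x 220 x 8 mm, 2 to 3.3 kg), hinged at its far edge, 250 mm ahead of the pivot. Origin at the middle of the top of its free front edge, over the lever's short end: 92.5 mm above the table when shut (level), about 137 mm with the lever fully down. The plate runs from there along its own +x to the hinge.
- stop (a joint): Travel of the red safety stop (m): 0 = under the lever, blocking it; 0.060 = all the way out to the base's +y side. It slides along the base's y with light friction (about 2 N) and stays where left. Its upright block (30 x 30 mm, top 95 mm above the table) stands under the long arm, at x = -85, y = 0 mm in the base frame when the stop is at 0.
- stop_tab (a point): Centre of the inner face (towards the lever) of the stop's upright red tab: 40 mm along the base's x, 8 mm thick, 16 to 68 mm above the table. This point: x = -85, y = 120, z = 42 mm in the base frame with the stop at 0. Pushing this face to the base's +y slides the stop out. A flat runner (top 16 mm above the table) joins tab and block.
- jar: Bystander: small amber jar, 40 mm across, 55 mm tall, standing on the base plate to the right of the lever. Origin at the centre of its underside.
- spool: Bystander: metal spool of 44 mm across, 32 mm tall, standing on the base plate to the left of the cradle. Origin at the centre of its underside.
- meter: Bystander: yellow multimeter lying flat, 150 x 80 x 36 mm. Origin at the centre of its underside.
- spray: Bystander: blue bottle with a red cap, 52 mm across, 160 mm tall. Origin at the centre of its underside.
- driver: Bystander: screwdriver with a red handle lying on the table along its x, about 200 mm long. Origin at its underside.
- mug: Bystander: white mug, 80 mm across, 90 mm tall. Origin at the centre of its underside.
- remote: Bystander: black remote control lying flat, 160 x 45 x 18 mm. Origin at the centre of its underside.

How it is judged:
On the way, in this order (a step that is already met when the one before it is completed fails the run):
1. the safety stop is slid out from under the lever (at least 40 mm) (value of joint stop above 0.04 m), for 0.2 s.
2. the lever is pressed down and the lid's front edge has risen at least 35 mm (height (world z) of flap above 0.1275 m and contact force between lever and flap above 1 N), for 0.3 s.
At the end, for the whole second after the job is handed in: The safety stop is out by at least 40 mm of its 60 mm; the fingers hold the lever down (over 1 N), its pin still in the cradle; the lid rests on the lever's short end with its front edge at least 35 mm higher than when shut (full travel gives about 45 mm), and all is still (all of step 2 and value of joint stop above 0.04 m and contact force between the fingers and lever above 1 N and height (world z) of lever below 0.083 m and velocity of joint stop below 0.02 m/s and angular speed of flap below 0.1 rad/s); the arm keeps its last pose, push and grip.
It fails at once if the lever is lifted out of its cradle or carried off (height (world z) of lever above 0.09 m or distance of lever from where it was at the start of the episode above 0.02 m).
It fails at once if the robot touches the lid (contact force between any of the arm, the fingers and flap above 1 N).
It fails at once if a bystander is moved by more than 25 mm or knocked over (distance of any of jar, spool, meter, spray, driver, mug, remote from where it was at the start of the episode above 0.025 m or angle between any of jar, spool, meter, spray, mug, remote's own z axis and vertical above 0.5 rad).
It also fails if it takes over 42 s, if anything falls off the work surface, if the arm or the gripper's body presses on something with over 40 N, if the wrist force passes 120 N, or if a joint passes its speed limit or range.

## Working session

There is one attempt and no reset: what is moved stays moved. The work goes in short steps, Python scripts to look and compute and a tool call to move; the robot and the scene stay as the last step left them, time stands still between calls to the robot, and variables do not carry over. Pictures are saved under pics/ and viewed, at most 10 in all, crops included, and the job is handed in when it is done.

Besides the shell and the picture viewer there is one more tool, called after "Request:" by a JSON object that holds its "fn" and its "kwargs", one argument or row to a line. servo_tool: Moves the arm, as the interface text tells. Its arguments: {"type":"object","properties":{"moves":{"type":"array","items":{"type":"object","properties":{"jaw":{"type":"number"},"travel":{"type":"array","items":{"type":"number"}},"turn":{"type":"number"}}}},"newtons":{"type":"number"}},"required":["moves"]}

```bash
mkdir -p pics; cat > h.py <<'E'
import numpy as np, cv2
from bench import monitor, optics, ticket
def grab(n):
    c=optics.camera(n); f=c["img"].shape[0]/2/np.tan(np.radians(c["fov_y"])/2)
    v,u=np.mgrid[:400,:640]; d=c["depth"]
    P=np.stack([(u-c["cx"])/f*d,(v-c["cy"])/f*d,d],-1)
    if "R" in c: P=(P-np.array(c["t"]))@np.array(c["R"])
    c["P"]=P; c["f"]=f
    return c
E
python3 - <<'E'
from h import *
for n in("top","scene"):
    c=grab(n); cv2.imwrite(f"pics/{n}0.png",c["img"]); np.savez(f"{n}0.npz",**{k:c[k] for k in("img","depth","P")})
    print(n,c["f"],np.array(c["R"]).round(3).tolist(),c["t"])
print(monitor.sense())
E
```

```text
top 510.81983490766504 [[-0.026, -1.0, 0.008], [-0.998, 0.026, -0.062], [0.062, -0.01, -0.998]] [0.03547338 0.56563629 1.15842811]
scene 413.3496425574892 [[0.101, 0.995, -0.0], [0.587, -0.06, -0.807], [-0.803, 0.081, -0.59]] [-0.09381387 -0.25309851  1.44857027]
{'clock': 0.1, 'qpos': array([ 1.39106705e+00,  3.59332393e-01,  1.11977404e-02, -2.95288633e-04,
       -1.22411372e+00, -2.88117094e-01]), 'qvel': array([-0.00022846, -0.00035304,  0.00212723,  0.00153452, -0.0011957 ,
       -0.00149153]), 'joint_torque': array([-1.36026883e-03, -5.84165347e+01,  2.93748826e+01,  7.01532885e+00,
        1.01840752e-02, -5.22962887e-05]), 'position': array([0.30422642, 0.6020868 , 0.22572826]), 'tcp_rot': array([ 3.14012158e+00, -1.46465593e-04, -4.67946800e-01]), 'ft_force': array([ 0.43555032, -0.00709913,  0.54630982]), 'torque': array([ 0.00437192,  0.00917861, -0.00913783]), 'grasp_force': 0.0, 'grip_width': 0.9994240417744428}
```

View pics/top0.png

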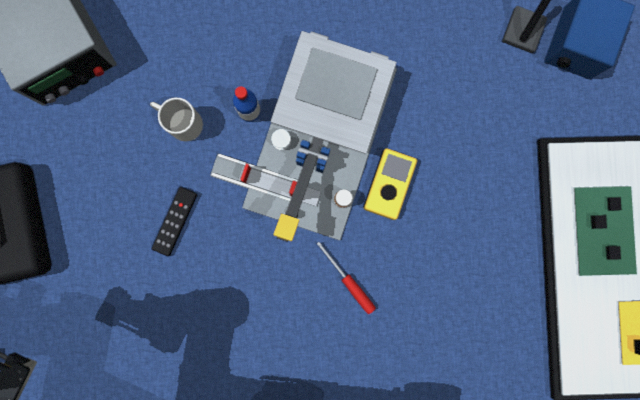

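View pics/scene0.png

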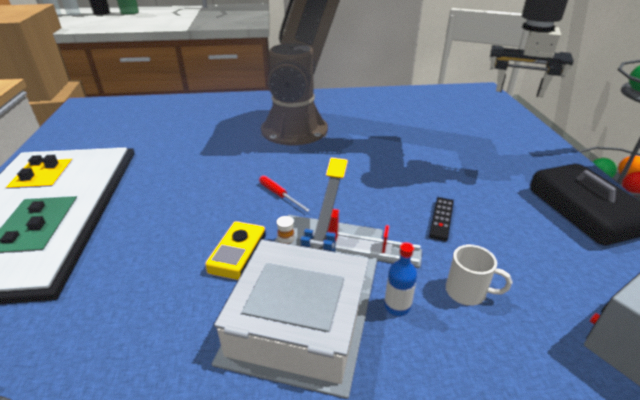

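The top view shows the yellow pad at (287,227), red tab at (245,172), stop block at (294,187) and cradle posts at about (312,155). The spray is at (246,103), the spool at (281,140) and the jar at (344,198). The scene view agrees: the lid is shut and the pad is up at (337,168).

```bash
python3 - <<'E'
from h import *
D=np.load("top0.npz"); P=D["P"]; hsv=cv2.cvtColor(D["img"],cv2.COLOR_BGR2HSV)
H,S,V=hsv[...,0],hsv[...,1],hsv[...,2]
def blob(name,m,box):
    u0,v0,u1,v1=box; k=np.zeros_like(m); k[v0:v1,u0:u1]=m[v0:v1,u0:u1]
    ok=k&(D["depth"]>0); p=P[ok]; print(name,len(p),"med",np.median(p,0).round(4),"lo",np.percentile(p,3,0).round(3),"hi",np.percentile(p,97,0).round(3)); return p
red=((H<8)|(H>172))&(S>150)&(V>80); yel=(H>20)&(H<34)&(S>150); blue=(H>100)&(H<125)&(S>120)
pad=blob("pad",yel,(270,205,305,245))
pc=np.array([*cv2.minAreaRect(pad[:,:2].astype(np.float32))[0],np.median(pad[:,2])]);print(cv2.minAreaRect(pad[:,:2].astype(np.float32)))
tab=blob("tab",red&(P[...,2]>.04),(235,155,260,190))
blk=blob("block",red,(285,175,302,200))
posts=blob("posts",blue&(P[...,2]>.08),(292,135,335,175))
print("spray",);blob("spray",P[...,2]>.05,(225,80,263,125));blob("spool",P[...,2]>.025,(268,127,290,152));blob("jar",P[...,2]>.04,(333,185,356,212));blob("mug",P[...,2]>.07,(150,90,205,142))
lid=(P[...,2]>.075)&(P[...,2]<.11); k=np.zeros_like(lid);k[30:155,265:400]=lid[30:155,265:400]
n,l,s,_=cv2.connectedComponentsWithStats(k.astype(np.uint8)); i=1+s[1:,4].argmax()
r=cv2.minAreaRect(P[l==i][:,:2].astype(np.float32)); print("lid",r,cv2.boxPoints(r).round(3).tolist())
E
```

```text
pad 407 med [0.5242 0.077  0.1602] lo [0.502 0.059 0.15 ] hi [0.547 0.095 0.17 ]
((0.5248523354530334, 0.07681157439947128), (0.036648932844400406, 0.046107612550258636), 69.96566772460938)
tab 61 med [0.6485 0.171  0.0666] lo [0.633 0.164 0.052] hi [0.667 0.178 0.071]
block 46 med [0.6117 0.0647 0.0949] lo [0.598 0.058 0.092] hi [0.624 0.07  0.118]
posts 173 med [0.6855 0.0095 0.0941] lo [ 0.662 -0.014  0.082] hi [0.709 0.05  0.098]
spray
spray 599 med [0.7946 0.1602 0.1086] lo [0.779 0.14  0.056] hi [0.817 0.185 0.162]
spool 292 med [0.7306 0.0911 0.0404] lo [0.712 0.071 0.036] hi [0.749 0.109 0.045]
jar 217 med [ 0.5899 -0.0465  0.0631] lo [ 0.574 -0.062  0.058] hi [ 0.606 -0.031  0.067]
mug 445 med [0.7835 0.3222 0.086 ] lo [0.738 0.276 0.071] hi [0.813 0.366 0.093]
lid ((0.8003628849983215, -0.021860390901565552), (0.22064006328582764, 0.2726844847202301), 69.90597534179688) [[0.6340000033378601, -0.07900000363588333], [0.890999972820282, -0.1720000058412552], [0.9660000205039978, 0.03500000014901161], [0.7099999785423279, 0.1289999932050705]]
```

Request:
{"fn": "servo_tool", "kwargs": {
  "moves": [
    {"jaw":0,"travel":[0.03,0.015,0],"turn":5},
    {"jaw":0,"travel":[0.07,0.04,0],"turn":12},
    {"jaw":0,"travel":[0.12,0.065,0],"turn":20},
    {"jaw":0,"travel":[0.17,0.09,0],"turn":28},
    {"jaw":0,"travel":[0.22,0.12,0],"turn":36},
    {"jaw":0,"travel":[0.27,0.145,0],"turn":44},
    {"jaw":0,"travel":[0.32,0.17,0],"turn":52},
    {"jaw":0,"travel":[0.37,0.2,0],"turn":60},
    {"jaw":0,"travel":[0.42,0.225,0],"turn":68},
    {"jaw":0,"travel":[0.46,0.25,0],"turn":76},
    {"jaw":0,"travel":[0.49,0.263,0],"turn":83},
    {"jaw":0,"travel":[0.503,0.271,0],"turn":83},
    {"jaw":0,"travel":[0.503,0.271,0],"turn":83},
    {"jaw":0,"travel":[0.503,0.271,0],"turn":83},
    {"jaw":0,"travel":[0.503,0.271,0],"turn":83}
  ],
  "newtons": 20
}}

```text
clock: 1.98
position: [0.6307, 0.1347, 0.2267]
tcp_rot: [-3.141, 0.0, -1.915]
ft_force: [0.9, -0.6, 0.0]
grip_width: 0.004
grasp_force: 0.0
```

```bash
python3 - <<'E'
from h import *
from scipy.spatial.transform import Rotation as Ro
s=monitor.sense(); print(s["position"],s["tcp_rot"],s["grip_width"])
c=grab("wrist"); cv2.imwrite("pics/w1.png",c["img"])
T=np.array(c["hand_eye"]); W=(c["P"]@T[:3,:3].T+T[:3,3])@Ro.from_euler("xyz",s["tcp_rot"]).as_matrix().T+s["position"]
hsv=cv2.cvtColor(c["img"],cv2.COLOR_BGR2HSV);H,S,V=cv2.split(hsv)
m=((H<8)|(H>172))&(S>140)&(V>60)&(c["depth"]>0)&(W[...,2]>.02)
piv=np.array([.6845,.0185]);a=np.radians(-20.1);e=np.array([np.cos(a),np.sin(a)]);n=np.array([-e[1],e[0]])
k,l,st,_=cv2.connectedComponentsWithStats(m.astype(np.uint8))
for i in range(1,k):
    if st[i,4]>100:
        p=W[l==i]; d=p[:,:2]-piv; b=np.c_[d@e,d@n,p[:,2]]
        print(st[i],"base lo/med/hi",*[np.percentile(b,q,0).round(3) for q in(2,50,98)])
E
```

```text
[0.63071499 0.13473262 0.22674256] [-3.14149919e+00  2.69756740e-04 -1.91457583e+00] 0.0036401062688947057
[304 115  29  11 292] base lo/med/hi [-0.099  0.012  0.094] [-0.085  0.016  0.096] [-0.072  0.021  0.119]
[303 206  31  17 486] base lo/med/hi [-0.102  0.127  0.023] [-0.085  0.128  0.054] [-0.068  0.133  0.07 ]
[149 307  22   6 102] base lo/med/hi [-0.042  0.065  0.159] [0.059 0.184 0.161] [0.068 0.187 0.31 ]
```

View pics/w1.png

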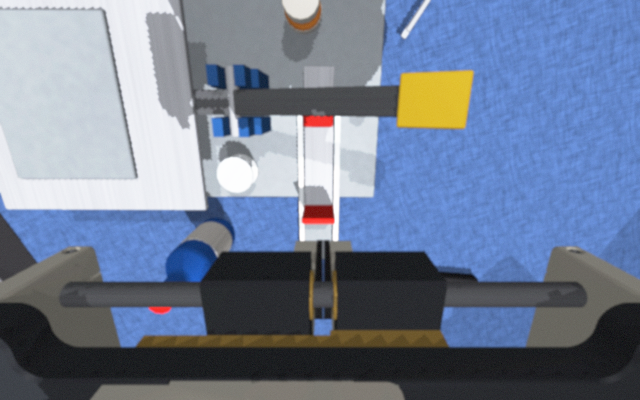

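The close view shows the tab at (318,214) with the fingers on its inner side, and the spray at (200,260) clear to the side. Next I lower the tool and push towards +y.

Request:
{"fn": "servo_tool", "kwargs": {
  "moves": [
    {"jaw":0,"travel":[0,0,0.04],"turn":0},
    {"jaw":0,"travel":[0,0,0.08],"turn":0},
    {"jaw":0,"travel":[0,0,0.12],"turn":0},
    {"jaw":0,"travel":[0,0,0.15],"turn":0},
    {"jaw":0,"travel":[0,0,0.175],"turn":0},
    {"jaw":0,"travel":[0,0,0.185],"turn":0},
    {"jaw":0,"travel":[0,0,0.185],"turn":0},
    {"jaw":0,"travel":[-0.01,0,0.185],"turn":0},
    {"jaw":0,"travel":[-0.02,0,0.185],"turn":0},
    {"jaw":0,"travel":[-0.027,0,0.185],"turn":0},
    {"jaw":0,"travel":[-0.034,0,0.185],"turn":0},
    {"jaw":0,"travel":[-0.041,0,0.185],"turn":0},
    {"jaw":0,"travel":[-0.048,0,0.185],"turn":0},
    {"jaw":0,"travel":[-0.055,0,0.185],"turn":0},
    {"jaw":0,"travel":[-0.062,0,0.185],"turn":0},
    {"jaw":0,"travel":[-0.069,0,0.185],"turn":0},
    {"jaw":0,"travel":[-0.075,0,0.185],"turn":0},
    {"jaw":0,"travel":[-0.08,0,0.185],"turn":0},
    {"jaw":0,"travel":[-0.08,0,0.185],"turn":0},
    {"jaw":0,"travel":[-0.08,0,0.185],"turn":0}
  ]
}}

```text
clock: 4.53
position: [0.6579, 0.208, 0.0415]
tcp_rot: [3.141, -0.002, -1.917]
ft_force: [0.6, -5.8, 2.3]
grip_width: 0.003
grasp_force: 2.7
```

```bash
cat > look.py <<'E'
from h import *
import sys
c=grab("top"); cv2.imwrite(f"pics/{sys.argv[1]}.png",cv2.resize(c["img"][60:260,160:420],None,fx=3,fy=3)[:600,:780])
W=c["P"];H,S,V=cv2.split(cv2.cvtColor(c["img"],cv2.COLOR_BGR2HSV))
piv=np.array([.6845,.0185]);a=np.radians(-20.1);e=np.array([np.cos(a),np.sin(a)]);n=np.array([-e[1],e[0]])
red=((H<8)|(H>172))&(S>140)&(V>60); yel=(H>20)&(H<34)&(S>150)
d=(W[...,:2]-piv); B=np.stack([d@e,d@n,W[...,2]],-1)
near=(abs(B[...,0])<.24)&(abs(B[...,1])<.25)&(c["depth"]>0)
for nm,m in(("red",red&(B[...,2]>.03)),("yel",yel)):
    k,l,st,_=cv2.connectedComponentsWithStats((m&near).astype(np.uint8))
    for i in range(1,k):
        if st[i,4]>15:
            b=B[l==i]; print(nm,st[i],*[np.percentile(b,q,0).round(3) for q in(3,50,97)])
lid=near&(B[...,0]>.075)&(B[...,0]<.085)&(abs(B[...,1])<.09)
for x0 in(.04,.06,.08,.1,.15): 
    m=(c["depth"]>0)&(abs(B[...,0]-x0)<.008)&(B[...,1]>-.09)&(B[...,1]<-.03); print("z at x",x0,np.median(B[...,2][m]).round(4))
print(monitor.sense()["position"],monitor.sense()["ft_force"])
E
python3 look.py t1
```

```text
red [235  87  12  12 115] [0.051 0.167 0.15 ] [0.061 0.176 0.16 ] [0.071 0.187 0.163]
red [267 174  17  18 214] [-0.098  0.046  0.043] [-0.086  0.057  0.094] [-0.071  0.072  0.098]
yel [364 149  53  70 250] [-0.073 -0.227  0.027] [-0.016 -0.174  0.032] [ 0.07  -0.147  0.036]
yel [274 214  25  27 426] [-0.192 -0.018  0.15 ] [-0.17  -0.001  0.16 ] [-0.149  0.018  0.169]
z at x 0.04 0.0111
z at x 0.06 0.0923
z at x 0.08 0.0929
z at x 0.1 0.0936
z at x 0.15 0.098
[0.65786488 0.20798549 0.04147329] [-0.4296568  -4.91327557  2.28943692]
```

View pics/t1.png

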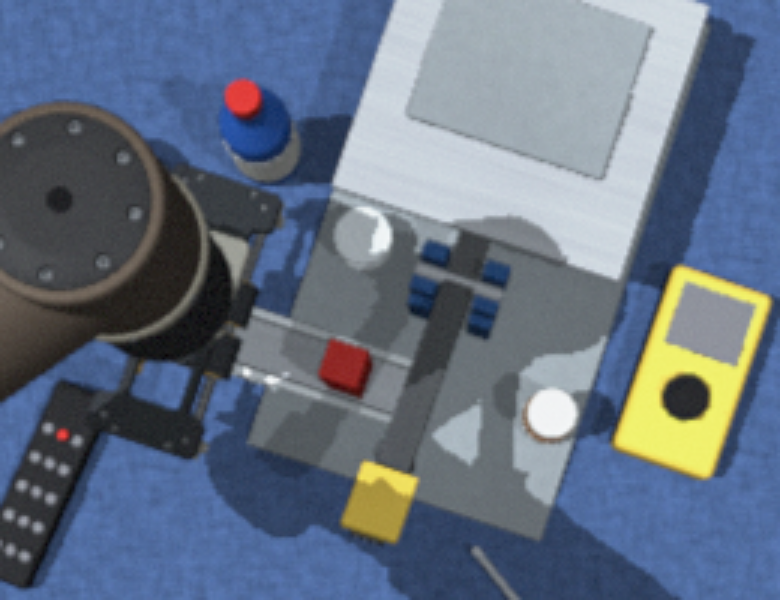

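The view shows the red block at (345,367), clear of the lever, so the stop is about 55 mm out. Nothing else has moved. Next I lift and go over the pad.

Request:
{"fn": "servo_tool", "kwargs": {
  "moves": [
    {"jaw":0,"travel":[0.004,0,0],"turn":0},
    {"jaw":0,"travel":[0.006,0,-0.03],"turn":0},
    {"jaw":0,"travel":[0.006,0,-0.07],"turn":0},
    {"jaw":0,"travel":[0.006,0,-0.12],"turn":0},
    {"jaw":0,"travel":[0.006,0,-0.17],"turn":0},
    {"jaw":0,"travel":[0.01,0.005,-0.18],"turn":-8},
    {"jaw":0,"travel":[0.03,0.015,-0.18],"turn":-17},
    {"jaw":0,"travel":[0.05,0.025,-0.18],"turn":-26},
    {"jaw":0,"travel":[0.07,0.035,-0.18],"turn":-35},
    {"jaw":0,"travel":[0.09,0.045,-0.18],"turn":-44},
    {"jaw":0,"travel":[0.11,0.055,-0.18],"turn":-53},
    {"jaw":0,"travel":[0.13,0.065,-0.18],"turn":-62},
    {"jaw":0,"travel":[0.15,0.075,-0.18],"turn":-71},
    {"jaw":0,"travel":[0.165,0.083,-0.18],"turn":-80},
    {"jaw":0,"travel":[0.169,0.088,-0.17],"turn":-89.5},
    {"jaw":0,"travel":[0.169,0.088,-0.16],"turn":-89.5},
    {"jaw":0,"travel":[0.169,0.088,-0.16],"turn":-89.5}
  ]
}}

```text
clock: 6.7
position: [0.5179, 0.08, 0.2007]
tcp_rot: [3.141, 0.001, -0.358]
ft_force: [0.4, -0.2, 0.6]
grip_width: 0.007
grasp_force: 0.0
```

```bash
python3 look.py t2 | grep -v "z at"
```

```text
red [235  87  12  12 115] [0.051 0.167 0.151] [0.061 0.177 0.16 ] [0.072 0.188 0.163]
red [219 157   9  18  88] [-0.102  0.18   0.034] [-0.084  0.182  0.064] [-0.068  0.186  0.07 ]
red [270 174  13   5  23] [-0.129 -0.001  0.089] [-0.072  0.05   0.098] [-0.07   0.072  0.64 ]
yel [364 149  53  70 739] [-0.072 -0.226  0.028] [-0.049 -0.192  0.033] [ 0.06  -0.148  0.037]
yel [389 150  16   6  16] [ 0.072 -0.195  0.031] [ 0.073 -0.178  0.034] [ 0.075 -0.161  0.037]
[0.51832529 0.08004129 0.20120841] [-0.40230018  0.25649914  0.23567152]
```

Request:
{"fn": "servo_tool", "kwargs": {
  "moves": [
    {"jaw":0,"travel":[0,0,0.015],"turn":0},
    {"jaw":0,"travel":[0,0,0.03],"turn":0},
    {"jaw":0,"travel":[-0.002,0,0.04],"turn":0},
    {"jaw":0,"travel":[-0.004,0,0.05],"turn":0},
    {"jaw":0,"travel":[-0.006,0,0.06],"turn":0},
    {"jaw":0,"travel":[-0.008,0,0.07],"turn":0},
    {"jaw":0,"travel":[-0.009,0,0.08],"turn":0},
    {"jaw":0,"travel":[-0.01,0,0.09],"turn":0},
    {"jaw":0,"travel":[-0.01,0,0.1],"turn":0},
    {"jaw":0,"travel":[-0.01,0,0.11],"turn":0},
    {"jaw":0,"travel":[-0.01,0,0.12],"turn":0},
    {"jaw":0,"travel":[-0.01,0,0.13],"turn":0},
    {"jaw":0,"travel":[-0.01,0,0.138],"turn":0},
    {"jaw":0,"travel":[-0.01,0,0.144],"turn":0},
    {"jaw":0,"travel":[-0.01,0,0.146],"turn":0},
    {"jaw":0,"travel":[-0.01,0,0.146],"turn":0}
  ]
}}

```text
clock: 8.75
position: [0.5087, 0.0832, 0.0554]
tcp_rot: [3.141, 0.0, -0.354]
ft_force: [-1.0, -0.8, 2.2]
grip_width: 0.006
grasp_force: 1.6
```

```bash
python3 look.py t3
```

```text
red [235  87  12  12 115] [0.051 0.167 0.15 ] [0.061 0.177 0.16 ] [0.071 0.187 0.163]
red [219 157   9  17  90] [-0.101  0.181  0.032] [-0.083  0.182  0.064] [-0.068  0.186  0.071]
red [267 174  17  18 211] [-0.098  0.046  0.048] [-0.085  0.057  0.094] [-0.071  0.072  0.098]
yel [364 149  53  70 708] [-0.072 -0.225  0.028] [-0.05  -0.191  0.033] [ 0.071 -0.148  0.038]
yel [380 183   7  13  18] [-0.031 -0.177  0.031] [-0.015 -0.171  0.037] [-0.004 -0.168  0.046]
z at x 0.04 0.0096
z at x 0.06 0.1268
z at x 0.08 0.1259
z at x 0.1 0.122
z at x 0.15 0.1173
[0.50870923 0.08324815 0.05541876] [-1.28107156  0.59740356  2.36112865]
```

View pics/t3.png

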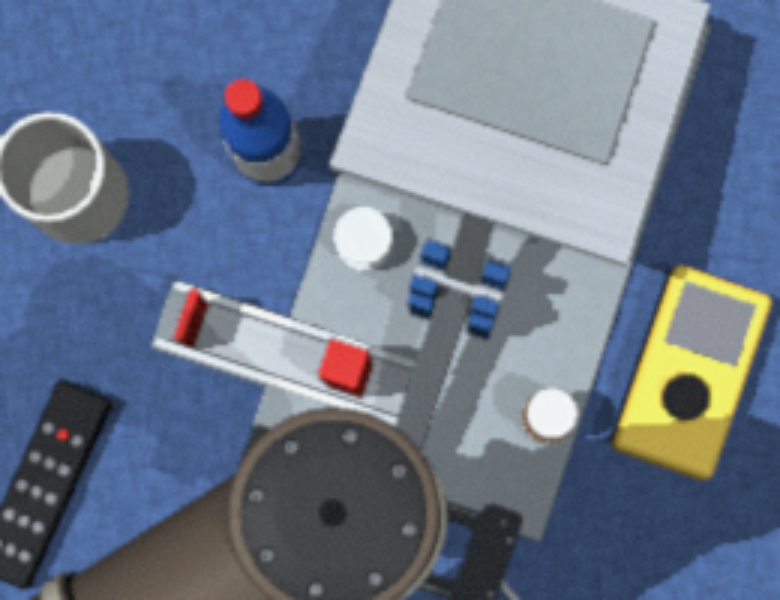

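The picture shows the lid's front edge raised to about 0.127 m, the pin still in the cradle and the bystanders where they were. I keep going down to the bumper.

Request:
{"fn": "servo_tool", "kwargs": {
  "moves": [
    {"jaw":0,"travel":[0,0,0.003],"turn":0},
    {"jaw":0,"travel":[0,0,0.006],"turn":0},
    {"jaw":0,"travel":[0,0,0.008],"turn":0},
    {"jaw":0,"travel":[0,0,0.009],"turn":0},
    {"jaw":0,"travel":[0,0,0.009],"turn":0},
    {"jaw":0,"travel":[0,0,0.009],"turn":0}
  ]
}}

```text
clock: 9.55
position: [0.5097, 0.0834, 0.0483]
tcp_rot: [-3.141, -0.002, -0.354]
ft_force: [-4.6, -1.8, 19.6]
grip_width: 0.009
grasp_force: 10.0
```

```bash
python3 look.py t4|tail -6
```

```text
z at x 0.04 0.0103
z at x 0.06 0.1284
z at x 0.08 0.1273
z at x 0.1 0.1236
z at x 0.15 0.1185
[0.50976536 0.08337614 0.04831236] [-4.40884515 -1.90667757 18.89981111]
```

Request:
{"fn": "servo_tool", "kwargs": {
  "moves": [
    {"jaw":0,"travel":[0,0,0],"turn":0},
    {"jaw":0,"travel":[0,0,0],"turn":0},
    {"jaw":0,"travel":[0,0,0],"turn":0},
    {"jaw":0,"travel":[0,0,0],"turn":0}
  ]
}}

```text
clock: 10.1
position: [0.5097, 0.0833, 0.0483]
tcp_rot: [-3.141, -0.002, -0.354]
ft_force: [-4.5, -1.2, 19.8]
grip_width: 0.007
grasp_force: 10.0
```

```bash
python3 look.py t5|tail -5; python3 -c "
from bench import ticket; print(ticket.sign_off())"
```

```text
z at x 0.06 0.1285
z at x 0.08 0.1273
z at x 0.1 0.1234
z at x 0.15 0.1185
[0.50972255 0.08332948 0.04828715] [-4.2248886  -1.90652867 19.20957125]
the job is handed in; nothing more can be done
None
```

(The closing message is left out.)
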